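Scoop the amber grinding ball out of its jar

TASK

With the blue-handled scoop, get the amber grinding ball out of the clear jar: angle the scoop's lip down inside the jar to take the ball into its pan, and set the scoop upright again, ball in it, before lifting it out. Then stand the scoop with the ball in it upright in the middle of the white tray again and let go; never touch the ball with the gripper.

Things in the scene. Friction and masses are not known exactly. Their poses are not given: they have to be found in the camera images.
- scoop: Loose steel scoop, upright. Origin: centre of its blue grip (16 mm in x, 26 in y, 50 tall), 150 mm above its foot; z up. Its pan opens to its -x: 26 mm wide inside, back wall at x -5.5 mm, floor climbing 10 deg to the lip tip, whose underside is at x -44.5, z -142 (20 mm wide, 2 thick). Flat foot x -17 to 6, 30 wide. Lean the handle top 16 to 20 deg to -x and the lip is lowest. Grip across x.
- amber_ball: Loose polished amber-orange ball, 18 mm in diameter, 12 g; origin at its centre. It lies on the floor of the jar, in the half toward the robot, 26 to 49 mm from the jar's axis. The white ball of the same size in a second, like jar is a bystander.
- jar: Clear round jar holding the amber ball, fixed, 70 mm tall, open at the top (the like jar with the white ball is not it). Origin: centre of its underside, z up. Flat inner floor 5 mm above the origin; inside radius 60 mm up to 45 mm high, then a shoulder to a mouth of 52 mm inside radius from 57 to 70 mm high; wall 4 mm.
- tray: Fixed square white tray, 104 x 104 mm, rim 12 mm high, walls 4 mm thick. Origin: centre of its underside, z up; its floor is 4 mm above the origin. The scoop stands in it at the start, pan toward the robot within about 40 degrees.
There are look-alikes about, which are no part of the job. Several things look just like the tray: the one meant starts farthest to the robot's left. Several things have the shape of the scoop; the one meant has the colours described above.

How it is judged:
By the outcome, as a careful person would: the job done as asked, in the order asked, and still so for the second after the job is handed in, with the robot touching nothing.
It also fails if it takes over 51 s, if anything falls off the work surface, if the arm or the gripper's body presses on something with over 40 N, if the wrist force passes 120 N, or if a joint passes its speed limit or range.

ROBOT

A 6-joint arm with a two-finger parallel gripper is mounted at the origin on a cart in front of the work surface, level with it; the furniture and walls round the work are solid. World frame = base frame: x ahead of the robot, y to its left, z up, the work surface at z = 0. Lengths are in m, angles in rad, forces in N, time in s.
With the tool pointing down it reaches from about 0.275 to 0.75 m from the base axis. Payload 10.2 kg.
Tool frame: the origin (TCP) lies at the very end of the fingers, on their centre line; the grasp point (between the pads) lies 19 mm behind it; z points along the fingers, y is the direction in which the jaws open and shut (so a half turn about z gives the same grasp; the last joint's range is limited). The gripper opens to 85 mm and grips with 20 to 120 N. Pads are 22 mm wide; open, the fingers measure 114 mm over their backs; the gripper's body (76 mm by 85 mm) begins 54 mm behind the grasp point. The pads swing forward as they close: fully open they stand 13 mm farther back than shut.
Start: joints at [-1.335, 0.313, 1.498, -0, 1.331, -0.223], TCP at [0.232, -0.471, 0.231] pointing down, gripper open.
Joint ranges: [-2.94, 2.94], [-0.97, 2.17], [0.19, 2.56], [-1.23, 4.37], [0.02, 3.11], [-2.88, 2.88]. Speed limits (rad/s): [2.39, 2.39, 3.01, 3.14, 3.14, 3.14].

INTERFACE

Orientations are given as a unit quaternion [x, y, z, w].
In Python, from cell import manip, camera, get_calibration, search_frame, outline_of gives the robot as it stands.
- The arm moves only by the tool play_rows, never from a script. Its argument "plan" is a list that holds one entry, the list of rows, each a list of 4 numbers: the shift along the tool's x, y, z in mm, then the turn about the tool's z in rad. A call has 1 to 8 rows; each row is the pose to reach, as a shift and turn from the pose commanded when the call began, along the tool's axes at that moment; what a row does not reach only later rows make up. A row lasts 1/8 s, in which the tool goes at most 62.5 mm and 10.7 degrees, less where a joint would pass 70% of its speed; a pose out of reach is approached as far as the arm can. A call with a gripper value outside its range is refused whole. "claw" is the opening, from -1 (shut) to 1 (fully open), set as the call begins (left out, the last holds). The fingers move at their own pace and stop on an object; "force" is the grip in N (left out, the last holds). Time passes only in rows, so rows that repeat a pose let the fingers close. It gives the time, the measured TCP pose, the force and the opening at its end, in the units of the state.
- manip.sense(): the state, without advancing time (a new reading comes with each control period).
- camera(name): name is "scene" or "side" or "wrist"; returns the picture (420x560x3 uint8, red, green, blue); there is no depth.
- get_calibration(name): a dict with "fx", "fy", "cx", "cy" (pixels), "R" (3x3) and "t" (3): a world point X has camera coordinates R X + t; the wrist camera has in their place "mount" (4x4, takes a point from camera to tool coordinates, whose origin is the TCP and whose axes are the flange's). Camera axes: x right, y down, z forward; pixel columns grow to the right and rows downward; lengths in m; the calibration is good to about 2 mm. A picture is of the moment at which its call begins: read the wrist's pose just before it. get_calibration takes no time and is no camera call.
- manip.sign_off(): hands the job in, once; it reports no verdict.
Trained networks look in the newest picture that a camera, given by its name, has taken for a name from the list of things; names that differ only in an ending like _2 or _b are one class to them, and where a whole thing is asked for, a point or a joint stands for the part that bears it (a point fixed in the world has none). Each returns a list of dicts, best first, with "score" (0 to 1); they miss things now and then, are a little off and sometimes report something else, mostly with a low value. They report only what shows in the picture. A call takes as long as a camera call. They do not tell look-alikes from the thing itself.
- search_frame(camera, name): "centre" ([x, y, z] in m, in world coordinates, good to about 4 mm: the middle of the surface that is visible of it).
- outline_of(camera, name): "mask" (420x560 bool, what is visible of it).
The state is a dict: "t": time; "joint_pos": joint angles; "joint_velocities": joint speeds; "tau": joint torques, N m; "position": TCP position; "ee_rot": TCP orientation; "wrist_force": force on the tool from outside, world axes, zero at the start; "moment": the same for the moment, N m; "opening": finger opening in m.
Only numpy, scipy, OpenCV 4.12 (cv2) and the standard library are available. Lean on these libraries where they do the work, as an engineer would, in place of code of your own. Each camera call takes 0.05 s, during which the arm holds its last target.

## Working session

There is one attempt and no reset: what is moved stays moved. The work goes in short steps, Python scripts to look and compute and a tool call to move; the robot and the scene stay as the last step left them, time stands still between calls to the robot, and variables do not carry over. Pictures are saved under pics/ and viewed, and the job is handed in when it is done.

Besides the shell and the picture viewer there is one more tool, called after ">>>" as name(argument=value, ...) on one line, values as JSON. play_rows: Moves the arm, as the interface text tells. Its arguments: {"type":"object","properties":{"plan":{"type":"array","items":{"type":"array","items":{"type":"array","items":{"type":"number"}}}},"claw":{"type":"number"},"force":{"type":"number"}},"required":["plan"]}

```bash
ls; mkdir -p pics; python3 - <<'E'
from cell import manip,camera,get_calibration,search_frame,outline_of
import cv2
print(manip.sense())
for n in ["scene","side","wrist"]:
    im=camera(n); cv2.imwrite(f"pics/{n}0.png",im[:,:,::-1])
    c=get_calibration(n); print(n,c)
E
```

```text
pics
{'t': 0.0, 'joint_pos': array([-1.33541313e+00,  3.13476692e-01,  1.49848135e+00,  6.12369851e-06,
        1.33103011e+00, -2.23398539e-01]), 'joint_velocities': array([ 0.00036308,  0.0006805 ,  0.00023907,  0.00015092, -0.00075863,
       -0.00168563]), 'tau': array([-5.05394928e-04, -4.12260211e+01, -2.59742153e+01, -2.22077460e-04,
        4.17216957e-03, -4.15690650e-06]), 'position': array([ 0.23242366, -0.47043617,  0.23070477]), 'ee_rot': array([ 9.73805011e-01,  2.27383625e-01, -1.20743256e-06, -6.97756728e-04]), 'wrist_force': array([-0.09209447, -0.35601245, -0.1754513 ]), 'moment': array([ 0.06193429, -0.01126407,  0.06401821]), 'opening': 0.08531129763798276}
scene {'fx': 443.04112626045213, 'fy': 443.04112626045213, 'cx': 276.7826063999104, 'cy': 199.5804314840275, 'R': array([[-0.82469053, -0.56555982, -0.00525536],
       [-0.39567004,  0.58354968, -0.70916499],
       [ 0.40414199, -0.58276227, -0.70502297]]), 't': array([0.41101107, 0.2648165 , 0.91802095])}
side {'fx': 520.5061462762135, 'fy': 520.5061462762135, 'cx': 271.9557717741917, 'cy': 203.09831268770975, 'R': array([[ 0.85240958, -0.52251054,  0.01950997],
       [-0.23739033, -0.41997867, -0.87593592],
       [ 0.46587952,  0.7420247 , -0.4820328 ]]), 't': array([-0.43167884,  0.21384623,  0.98792732])}
wrist {'fx': 348.55086396426225, 'fy': 348.55086396426225, 'cx': 283.37349901709854, 'cy': 207.64507460418722, 'mount': array([[-7.38586930e-04, -9.57506622e-01, -2.88410337e-01,
         7.30767132e-02],
       [ 9.99999529e-01, -5.25730208e-04, -8.15492359e-04,
         4.42876312e-04],
       [ 6.29213308e-04, -2.88410804e-01,  9.57506560e-01,
        -1.42139898e-01],
       [ 0.00000000e+00,  0.00000000e+00,  0.00000000e+00,
         1.00000000e+00]])}
```

View pics/scene0.png

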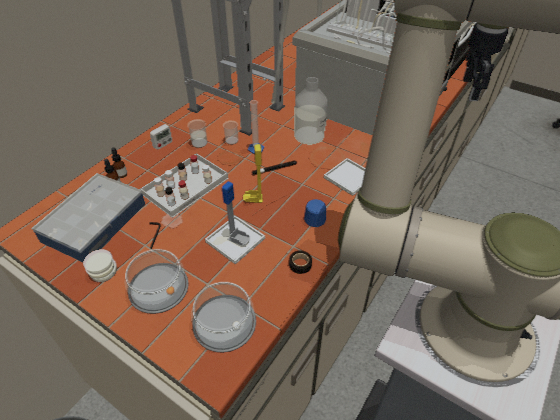

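View pics/side0.png

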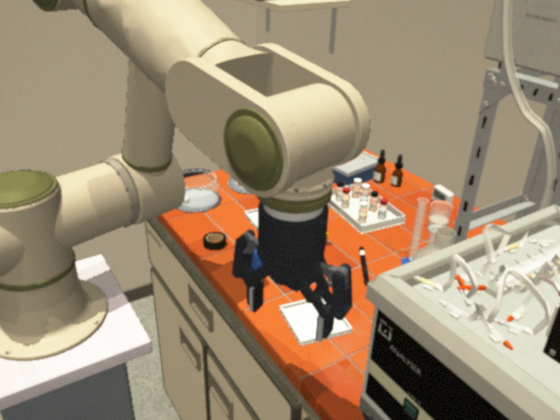

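```bash
python3 - <<'E'
from cell import manip,camera,get_calibration,search_frame,outline_of
import numpy as np
for c in ["scene","side"]:
  for n in ["scoop","amber_ball","jar","tray"]:
    for d in search_frame(c,n): print(c,n,np.round(d["centre"],4),round(d["score"],2))
print(manip.sense()['t'])
E
```

```text
scene scoop [ 0.5935 -0.0497  0.0438] 0.72
scene scoop [0.5577 0.0939 0.0738] 0.64
scene jar [0.6164 0.2993 0.0285] 0.86
scene tray [0.557  0.1065 0.0034] 0.78
scene tray [ 0.442  -0.2637  0.0086] 0.64
side jar [0.553  0.275  0.0135] 0.69
side tray [ 0.4144 -0.2671  0.0038] 0.8
side tray [0.5206 0.1258 0.0035] 0.59
0.55
```

```bash
cat > h.py <<'E'
import numpy as np, cv2
from cell import manip,camera,get_calibration,search_frame,outline_of
def cal(n,st=None):
    c=get_calibration(n); K=np.array([[c["fx"],0,c["cx"]],[0,c["fy"],c["cy"]],[0,0,1]])
    if n!="wrist": return K,np.array(c["R"]),np.array(c["t"])
    from scipy.spatial.transform import Rotation as Ro
    M=np.array(c["mount"]); T=np.eye(4); T[:3,:3]=Ro.from_quat(st["ee_rot"]).as_matrix(); T[:3,3]=st["position"]
    W=np.linalg.inv(T@M); return K,W[:3,:3],W[:3,3]
def ray(C,u,v,z):
    K,R,t=C; d=R.T@np.linalg.solve(K,[u,v,1]); o=-R.T@t
    return o+d*(z-o[2])/d[2]
def proj(C,P):
    K,R,t=C; p=K@((R@np.atleast_2d(P).T)+t[:,None]); return (p[:2]/p[2]).T
E
python3 - <<'E'
from h import *
im=cv2.imread("pics/scene0.png")
c=im[160:340,90:310]; cv2.imwrite("pics/c1.png",cv2.resize(c,None,fx=3.3,fy=3.3,interpolation=cv2.INTER_CUBIC))
C=cal("scene")
print("ball",ray(C,170.5,290.5,.014))
hsv=cv2.cvtColor(im,cv2.COLOR_BGR2HSV)
print(manip.sense()['t'])
m=cv2.inRange(hsv,(105,150,40),(130,255,255)); n,l,s,ce=cv2.connectedComponentsWithStats(m)
for i in range(1,n):
    if s[i,4]>20: print(s[i],ce[i],ray(C,*ce[i],.154))
E
```

```text
ball [0.57749683 0.29563526 0.014     ]
0.55
[223 182  11  22 186] [227.80107527 192.29569892] [0.56759795 0.09041497 0.154     ]
[305 206  21  21 250] [315.592 217.388] [0.36685173 0.0461984  0.154     ]
```

View pics/c1.png

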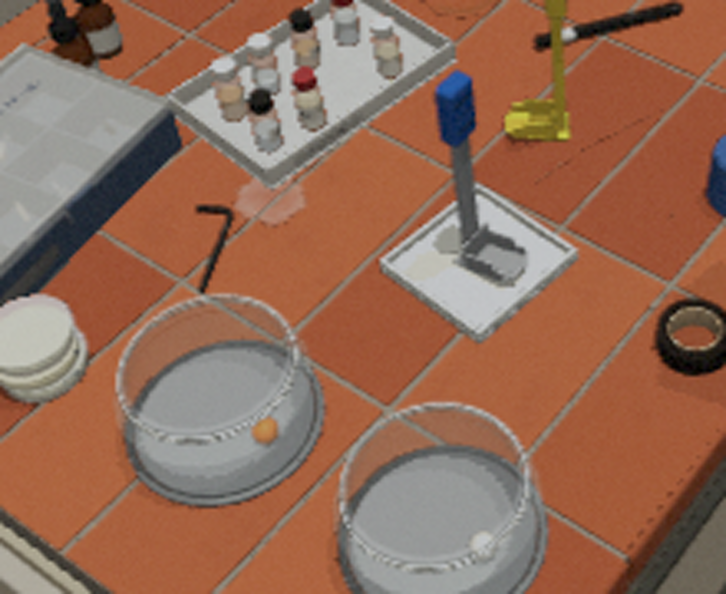

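```bash
python3 - <<'E'
from h import *
C=cal("scene"); q=lambda x,y:(x/3.3+90,y/3.3+160)
t=np.array([ray(C,*q(x,y),.012) for x,y in [(478,183),(578,253),(480,338),(380,263)]]); print("tray",t.round(4),t.mean(0), np.linalg.norm(t-np.roll(t,1,0),axis=1))
# jar circles: rim top pts, bottom pts
print("lip",ray(C,*q(521,262),.013),"back",ray(C,*q(465,243),.02))
from scipy.optimize import least_squares
rim=[(208,295),(118,380),(298,365),(185,441)]
print("rim z70",[ray(C,*q(*p),.07).round(4) for p in rim])
bot=[(125,430),(322,410),(205,503)]
print("bot",[ray(C,*q(*p),.0).round(4) for p in bot])
im=cv2.imread("pics/scene0.png"); im=cv2.resize(im[160:340,90:310],None,fx=3.3,fy=3.3,interpolation=cv2.INTER_CUBIC)
a=np.linspace(0,2*np.pi,60)
for cx,cy,col in [(0.606,0.300,(255,0,0)),]:
  for r,z in [(.056,.07),(.064,0),(.06,.005)]:
    P=np.c_[cx+r*np.cos(a),cy+r*np.sin(a),0*a+z]; u=(proj(C,P)-[90,160])*3.3
    cv2.polylines(im,[u.astype(np.int32)],True,col,1)
cv2.imwrite("pics/c2.png",im)
E
```

```text
tray [[0.6018 0.0383 0.012 ]
 [0.4967 0.0525 0.012 ]
 [0.5083 0.1545 0.012 ]
 [0.6115 0.142  0.012 ]] [0.55456168 0.09681158 0.012     ] [0.10420634 0.10606928 0.10273229 0.10395485]
lip [0.52577351 0.08366469 0.013     ] back [0.56704521 0.09680718 0.02      ]
rim z70 [array([0.6506, 0.2611, 0.07  ]), array([0.6478, 0.3426, 0.07  ]), array([0.561 , 0.2694, 0.07  ]), array([0.5789, 0.3506, 0.07  ])]
bot [array([0.665 , 0.3434, 0.    ]), array([0.566 , 0.2565, 0.    ]), array([0.5797, 0.3525, 0.    ])]
```

View pics/c2.png

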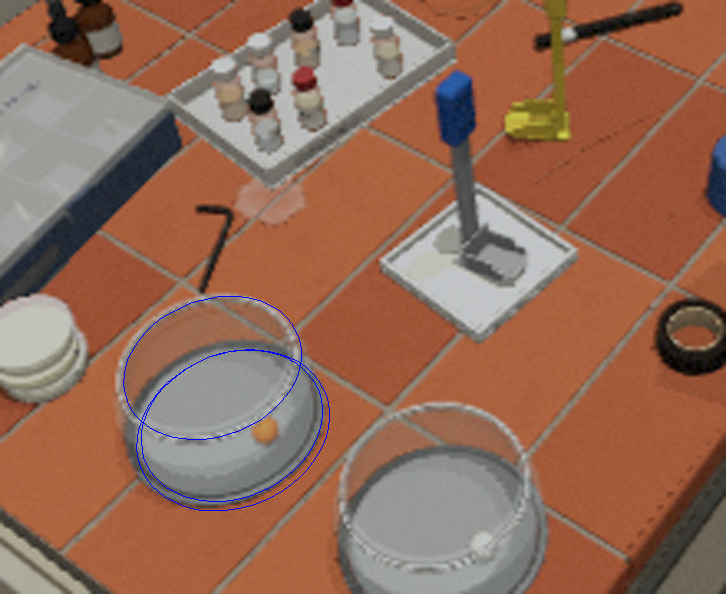

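```bash
cat >> h.py <<'E'
from scipy.spatial.transform import Rotation as Ro
def togo(P,yang,st=None):
    """shift in mm in tool axes & turn to get TCP at P with tool y at world angle yang deg"""
    st=st or manip.sense(); R=Ro.from_quat(st["ee_rot"]).as_matrix()
    d=R.T@(np.array(P)-st["position"])*1000
    cur=np.degrees(np.arctan2(R[1,1],R[0,1])); dy=(yang-cur+180)%360-180
    print("shift",d.round(1),"turn",round(-np.radians(dy),3),"cur y ang",round(cur,1),"t",st["t"], "tcp",st["position"].round(4),"q",st["joint_pos"].round(2),"F",st["wrist_force"].round(2),"open",round(st["opening"],4))
E
python3 -c "
from h import *
togo([.56,.22,.27],17.6)"
```

```text
shift [ 599.5 -474.3  -38.7] turn -1.419 cur y ang -63.7 t 0.55 tcp [ 0.2325 -0.4707  0.2313] q [-1.34  0.31  1.5  -0.    1.33 -0.22] F [ 0.2  -0.25  0.35] open 0.0855
```

>>> play_rows(plan=[[[600,-474,-40,-1.42],[600,-474,-40,-1.42],[600,-474,-40,-1.42],[600,-474,-40,-1.42],[600,-474,-40,-1.42],[600,-474,-40,-1.42],[600,-474,-40,-1.42],[600,-474,-40,-1.42]]])

```text
t: 1.55
position: [0.4473, -0.0177, 0.2578]
ee_rot: [0.589, 0.808, 0.0, 0.0]
wrist_force: [0.6, -1.6, -0.8]
opening: 0.0853
```

```bash
python3 -c "
from h import *
togo([.56,.22,.27],17.6)"
```

```text
shift [191.5 180.3 -12.1] turn 0.005 cur y ang 17.9 t 1.55 tcp [ 0.4473 -0.0177  0.2578] q [-0.3   0.12  1.67 -0.    1.35 -0.61] F [ 0.55 -1.59 -0.76] open 0.0853
```

>>> play_rows(plan=[[[192,180,-12,0],[192,180,-12,0],[192,180,-12,0],[192,180,-12,0],[192,180,-12,0],[192,180,-12,0]]])

```text
t: 2.3
position: [0.56, 0.2179, 0.269]
ee_rot: [0.59, 0.807, -0.0, -0.0]
wrist_force: [-0.9, 0.3, 0.6]
opening: 0.0857
```

```bash
python3 - <<'E'
from h import *
s=manip.sense(); im=camera("wrist"); cv2.imwrite("pics/w1.png",im[:,:,::-1])
np.savez("w1.npz",p=s["position"],r=s["ee_rot"]); togo([.567,.09,.2],17.6,s)
for n in ["amber_ball","jar","scoop"]:
    for d in search_frame("wrist",n): print(n,np.round(d["centre"],4),round(d["score"],2))
E
```

```text
shift [-124.   -32.1   69. ] turn 0.002 cur y ang 17.7 t 2.3 tcp [0.56   0.2179 0.269 ] q [ 0.18  0.46  1.18 -0.    1.49 -0.13] F [-0.88  0.29  0.58] open 0.0857
amber_ball [0.5781 0.2962 0.0146] 0.54
jar [0.6202 0.3035 0.0026] 0.9
scoop [0.5636 0.099  0.1014] 0.57
scoop [ 0.6157 -0.0461  0.0075] 0.56
```

View pics/w1.png

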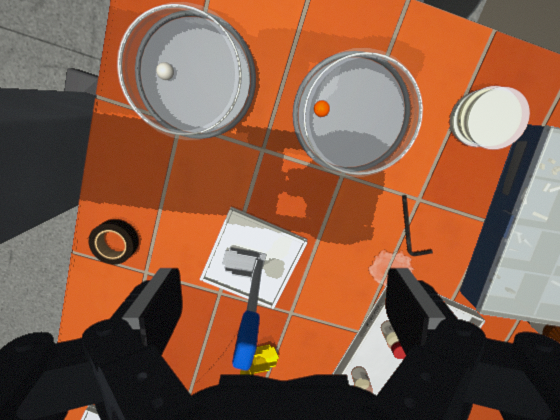

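```bash
cat > ov.py <<'E'
from h import *
import sys
d=np.load("w1.npz"); C=cal("wrist",dict(position=d["p"],ee_rot=d["r"]))
im=cv2.imread("pics/w1.png")
hsv=cv2.cvtColor(im,cv2.COLOR_BGR2HSV)
m=cv2.inRange(hsv,(8,200,200),(18,255,255))*0; 
sub=im[95:125,308:338].astype(int)
cx,cy=map(float,sys.argv[1:3]); tx,ty,ta=map(float,sys.argv[3:6]); sx,sy,sa=map(float,sys.argv[6:9])
s=3; x0,y0,x1,y1=280,30,430,190
a=np.linspace(0,2*np.pi,90)
A=cv2.resize(im[y0:y1,x0:x1],None,fx=s,fy=s,interpolation=cv2.INTER_CUBIC)
for r,z,col in [(.056,.07,(255,0,0)),(.064,0,(0,255,0)),(.06,.005,(0,255,255))]:
    P=np.c_[cx+r*np.cos(a),cy+r*np.sin(a),0*a+z]; u=(proj(C,P)-[x0,y0]+.5)*s
    cv2.polylines(A,[u.astype(np.int32)],True,col,1)
x0,y0,x1,y1=180,190,320,380
B=cv2.resize(im[y0:y1,x0:x1],None,fx=s,fy=s,interpolation=cv2.INTER_CUBIC)
def poly(P,col):
    u=(proj(C,P)-[x0,y0]+.5)*s; cv2.polylines(B,[u.astype(np.int32)],True,col,1)
def loc(x,y,an,pts):
    c,si=np.cos(np.radians(an)),np.sin(np.radians(an))
    return [[x+c*p[0]-si*p[1],y+si*p[0]+c*p[1],p[2]] for p in pts]
q=.052; poly(loc(tx,ty,ta,[(-q,-q,.012),(q,-q,.012),(q,q,.012),(-q,q,.012)]),(255,0,0))
for z in (.129,.179): poly(loc(sx,sy,sa,[(-.008,-.013,z),(.008,-.013,z),(.008,.013,z),(-.008,.013,z)]),(0,255,0))
poly(loc(sx,sy,sa,[(-.0445,-.010,.013),(-.017,-.015,.005),(.006,-.015,.004),(.006,.015,.004),(-.017,.015,.004),(-.0445,.010,.013)]),(0,0,255))
H=max(A.shape[0],B.shape[0]); o=np.zeros((H,A.shape[1]+B.shape[1],3),np.uint8); o[:A.shape[0],:A.shape[1]]=A; o[:B.shape[0],A.shape[1]:]=B
o=cv2.resize(o,None,fx=min(1,600/H),fy=min(1,600/H)); print(o.shape)
cv2.imwrite("pics/"+sys.argv[9],o)
print("ball",ray(C,321.5,108.5,.014))
E
python3 ov.py .612 .302 .5546 .0968 7 .5676 .0904 17 ov1.png
```

```text
(570, 870, 3)
ball [0.57901389 0.29421429 0.014     ]
```

View pics/ov1.png

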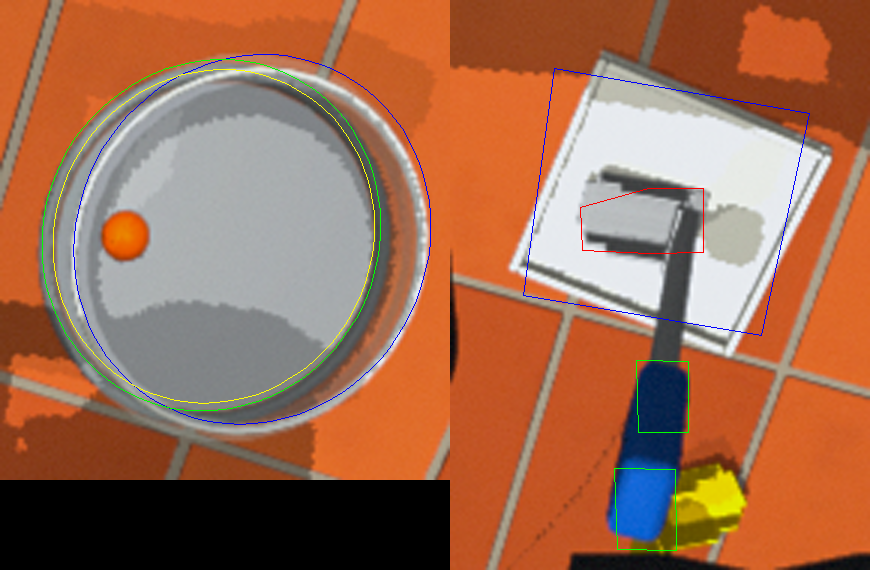

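```bash
python3 ov.py .6135 .2985 .5556 .0968 -6 .567 .0935 7 ov2.png
```

```text
(570, 870, 3)
ball [0.57901389 0.29421429 0.014     ]
```

View pics/ov2.png

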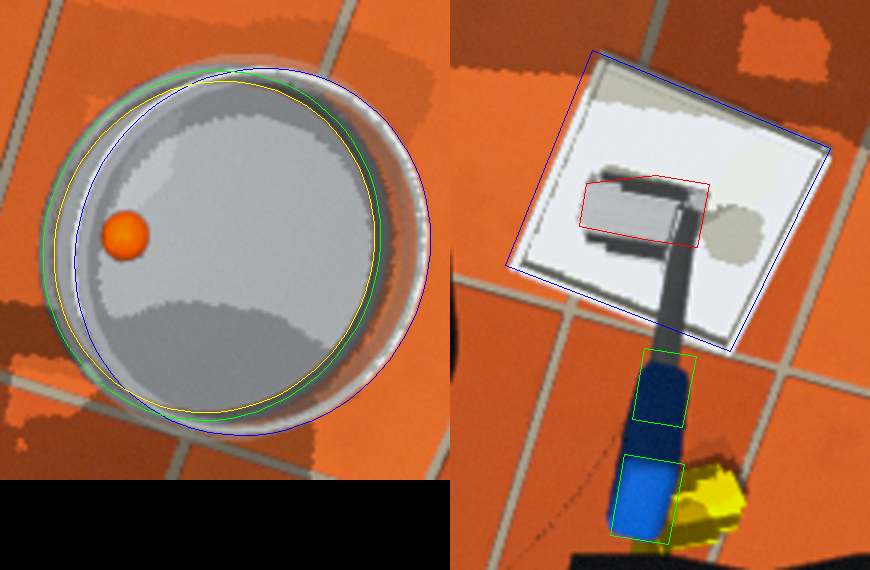

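```bash
python3 -c "
from h import *
togo([.5655,.093,.21],7)"
```

```text
shift [-119.5  -31.9   59.8] turn 0.184 cur y ang 17.6 t 2.5 tcp [0.5599 0.2165 0.2698] q [ 0.17  0.46  1.19 -0.    1.49 -0.13] F [ 0.22 -0.27  0.25] open 0.0851
```

>>> play_rows(plan=[[[-120,-32,60,0.184],[-120,-32,60,0.184],[-120,-32,60,0.184],[-120,-32,60,0.184]]])

```text
t: 3.0
position: [0.5659, 0.093, 0.2099]
ee_rot: [0.663, 0.749, 0.0, 0.0]
wrist_force: [0.1, 0.2, -0.1]
opening: 0.0852
```

```bash
python3 - <<'E'
from h import *
s=manip.sense(); im=camera("wrist"); cv2.imwrite("pics/w2.png",im[:,:,::-1])
np.savez("w2.npz",p=s["position"],r=s["ee_rot"]); togo([.5655,.093,.135],7,s)
im=camera("scene"); cv2.imwrite("pics/s2.png",im[:,:,::-1])
E
```

```text
shift [ 0.1 -0.4 74.9] turn -0.0 cur y ang 7.0 t 3.0 tcp [0.5659 0.093  0.2099] q [-0.04  0.44  1.38  0.    1.33 -0.16] F [ 0.14  0.2  -0.14] open 0.0852
```

View pics/w2.png

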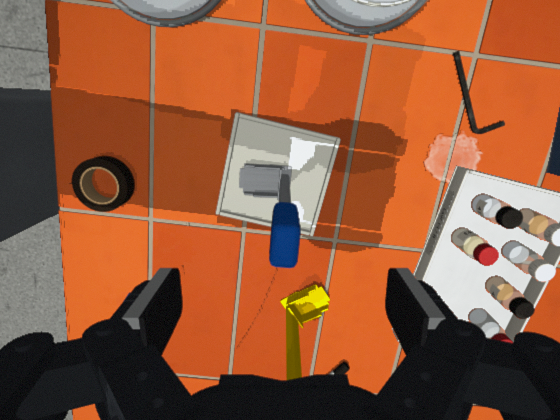

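View pics/s2.png

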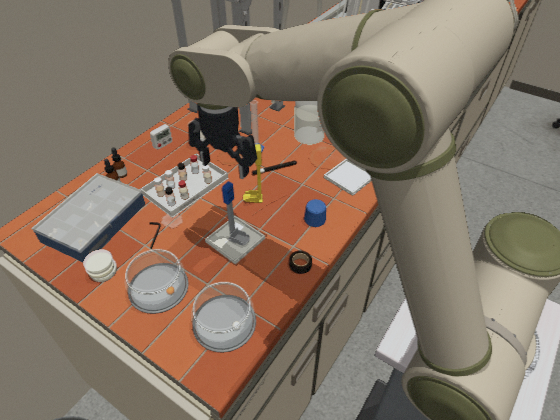

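```bash
sed -e 's/w1\./w2./g' -e 's/x0,y0,x1,y1=180,190,320,380/x0,y0,x1,y1=210,105,350,285/' ov.py > ov_2.py; python3 ov_2.py .613 .300 .5556 .0968 -6 .5655 .093 3 ov3.png
```

```text
(540, 870, 3)
ball [0.59280281 0.16465639 0.014     ]
```

View pics/ov3.png

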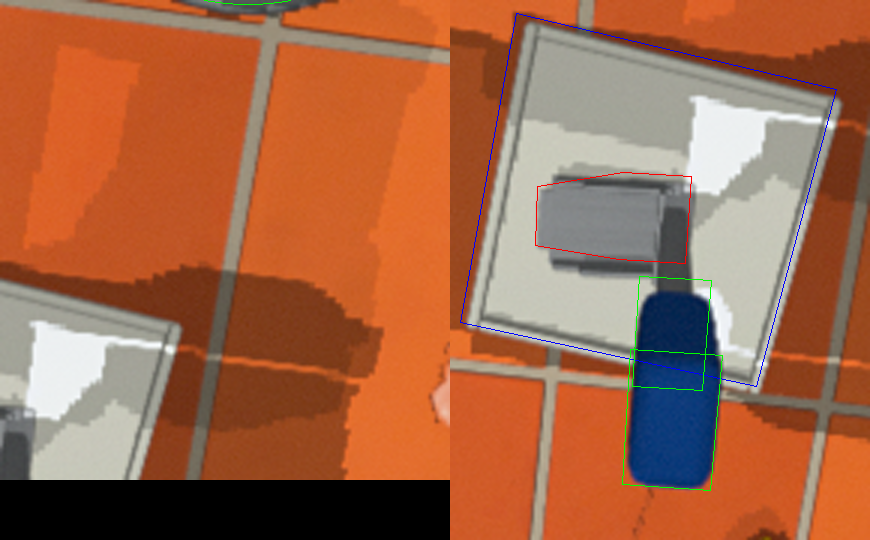

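>>> play_rows(plan=[[[0,0,40,0.05],[0,0,73,0.05],[0,0,73,0.05]]])

```text
t: 3.48
position: [0.565, 0.0949, 0.1353]
ee_rot: [0.68, 0.733, -0.001, -0.001]
wrist_force: [0.3, 0.3, 0.4]
opening: 0.0855
```

>>> play_rows(plan=[[[0,0,0,0],[0,0,0,0],[0,0,0,0],[0,0,0,0]]], claw=-1, force=40)

```text
t: 3.98
position: [0.5661, 0.0938, 0.137]
ee_rot: [0.68, 0.733, 0.0, 0.0]
wrist_force: [-1.2, 0.4, -0.3]
opening: 0.0153
```

```bash
python3 - <<'E'
from h import *
s=manip.sense(); im=camera("wrist"); cv2.imwrite("pics/w3.png",im[:,:,::-1]); togo([.5655,.093,.25],7,s)
E
```

```text
shift [  -0.8   -0.6 -113. ] turn -0.048 cur y ang 4.2 t 3.975 tcp [0.5661 0.0938 0.137 ] q [-0.04  0.5   1.47  0.    1.16 -0.11] F [-1.15  0.36 -0.25] open 0.0153
```

View pics/w3.png

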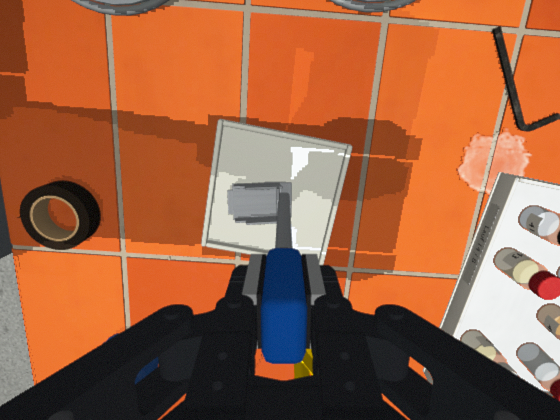

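```bash
python3 -c "
from h import *
togo([.6407,.3042,.24],8.6)"
```

```text
shift [ 204.3   90.  -102.9] turn -0.076 cur y ang 4.2 t 4.025 tcp [0.5661 0.0938 0.137 ] q [-0.04  0.5   1.47  0.    1.16 -0.11] F [-0.2   0.48  3.33] open 0.016
```

>>> play_rows(plan=[[[0,0,-50,0],[0,0,-103,0],[0,0,-103,0]]])

```text
t: 4.4
position: [0.5672, 0.0938, 0.2433]
ee_rot: [0.68, 0.733, 0.002, 0.003]
wrist_force: [0.3, -0.3, -1.5]
opening: 0.0157
```

>>> play_rows(plan=[[[50,22,0,-0.02],[102,45,0,-0.04],[154,68,0,-0.06],[204,90,0,-0.076],[204,90,0,-0.076],[204,90,0,-0.076]]])

```text
t: 5.15
position: [0.6403, 0.3035, 0.2378]
ee_rot: [0.652, 0.758, -0.001, -0.001]
wrist_force: [1.1, -0.5, -1.1]
opening: 0.0154
```

```bash
python3 - <<'E'
from h import *
s=manip.sense()
for n in ["scene","side","wrist"]:
    im=camera(n); cv2.imwrite(f"pics/{n}4.png",im[:,:,::-1])
togo([.6407,.3042,.142],8.6,s)
np.savez("w4.npz",p=s["position"],r=s["ee_rot"])
C=cal("scene"); im=cv2.imread("pics/scene4.png"); x0,y0=90,140
A=cv2.resize(im[y0:y0+180,x0:x0+220],None,fx=3.3,fy=3.3,interpolation=cv2.INTER_CUBIC)
a=np.linspace(0,2*np.pi,90)
for r,z in [(.056,.07),(.064,0)]:
    u=(proj(C,np.c_[.613+r*np.cos(a),.300+r*np.sin(a),0*a+z])-[x0,y0]+.5)*3.3; cv2.polylines(A,[u.astype(np.int32)],True,(255,0,0),1)
cv2.imwrite("pics/s4.png",A)
E
```

```text
shift [ 0.7  0.7 95.8] turn -0.0 cur y ang 8.6 t 5.15 tcp [0.6403 0.3035 0.2378] q [ 0.28  0.76  0.79 -0.    1.6   0.13] F [ 1.06 -0.52 -1.14] open 0.0154
```

View pics/s4.png

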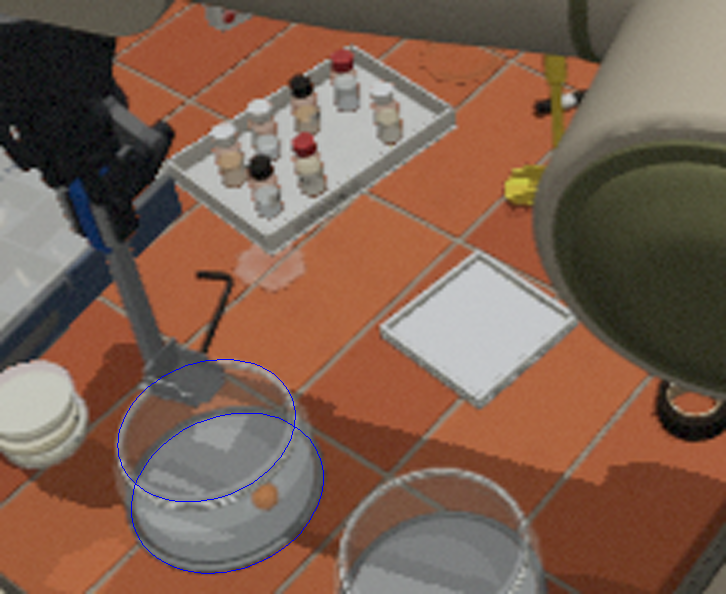

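View pics/wrist4.png

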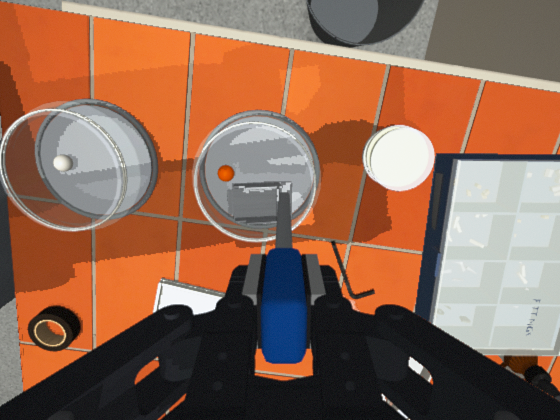

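View pics/side4.png

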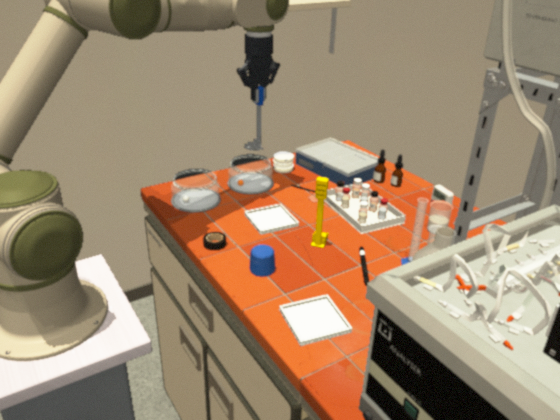

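```bash
python3 - <<'E'
from h import *
d=np.load("w4.npz"); C=cal("wrist",dict(position=d["p"],ee_rot=d["r"]))
im=cv2.imread("pics/wrist4.png"); x0,y0=170,90
A=cv2.resize(im[y0:y0+180,x0:x0+180],None,fx=3.3,fy=3.3,interpolation=cv2.INTER_CUBIC)
a=np.linspace(0,2*np.pi,90)
for r,z in [(.056,.07),(.064,0)]:
    u=(proj(C,np.c_[.613+r*np.cos(a),.300+r*np.sin(a),0*a+z])-[x0,y0]+.5)*3.3; cv2.polylines(A,[u.astype(np.int32)],True,(255,0,0),1)
cv2.imwrite("pics/w4.png",A)
print(ray(C,225.5,172.5,.014))
E
```

```text
[0.57828198 0.29593461 0.014     ]
```

View pics/w4.png

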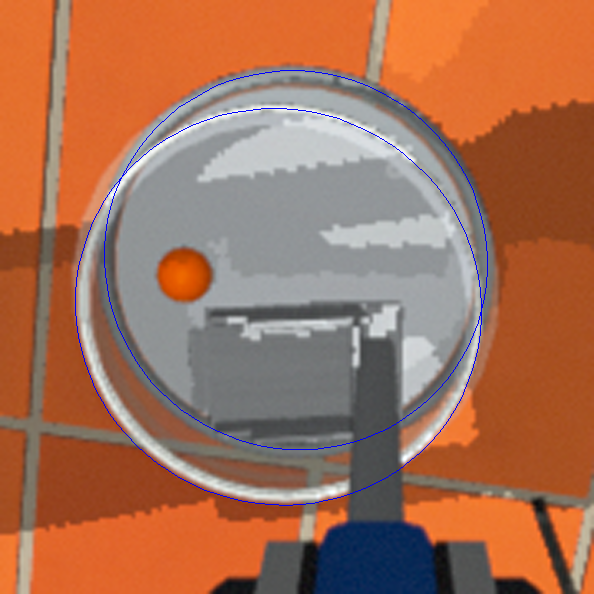

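>>> play_rows(plan=[[[1,0,0,0],[1,0,40,0],[1,0,80,0],[1,0,94,0],[1,0,96,0],[1,0,96,0]]])

```text
t: 6.05
position: [0.6411, 0.305, 0.1454]
ee_rot: [0.652, 0.758, 0.001, 0.001]
wrist_force: [-0.8, -0.4, -1.8]
opening: 0.0158
```

```bash
python3 - <<'E'
from h import *
s=manip.sense()
im=camera("scene"); cv2.imwrite("pics/s5.png",cv2.resize(im[150:350,70:270,::-1],None,fx=3,fy=3,interpolation=cv2.INTER_CUBIC))
im=camera("wrist"); cv2.imwrite("pics/w5.png",im[:,:,::-1])
togo([.6407,.3052,.138],8.7,s)
E
```

```text
shift [ 0.2 -0.4  7.4] turn -0.002 cur y ang 8.6 t 6.05 tcp [0.6411 0.305  0.1454] q [0.28 0.8  0.94 0.   1.4  0.13] F [-0.77 -0.41 -1.79] open 0.0158
```

View pics/s5.png

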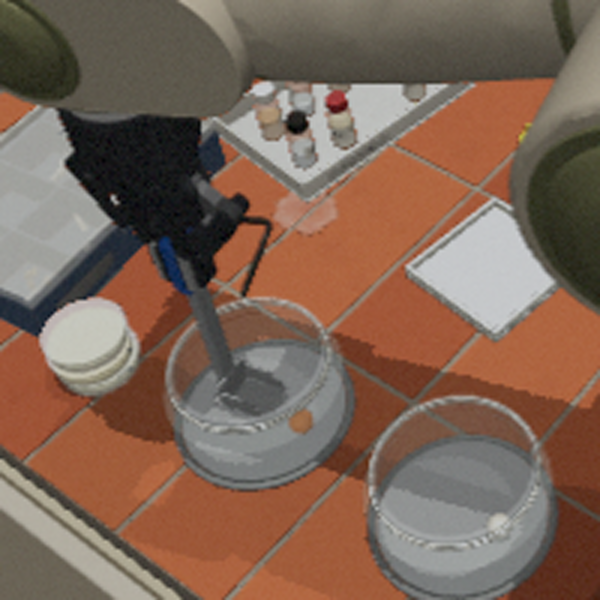

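View pics/w5.png

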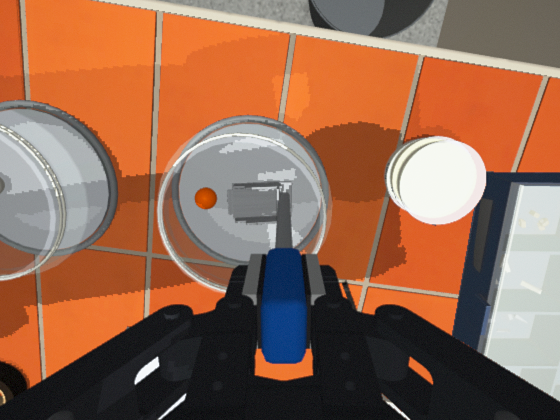

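>>> play_rows(plan=[[[0,0,4,0],[0,0,7,0],[0,0,8,0],[0,0,8,0]]])

```text
t: 6.65
position: [0.6408, 0.3051, 0.1379]
ee_rot: [0.652, 0.758, 0.001, 0.001]
wrist_force: [-2.7, 0.0, 10.8]
opening: 0.0157
```

>>> play_rows(plan=[[[0,0,-1,0],[0,0,-1,0],[0,0,-1,0]]], claw=-0.27)

```text
t: 7.02
position: [0.6404, 0.3048, 0.1361]
ee_rot: [0.652, 0.758, -0.0, -0.0]
wrist_force: [0.1, -0.8, 0.2]
opening: 0.0307
```

>>> play_rows(plan=[[[0,-6,0,0],[0,-12,0,0],[0,-18,0,0],[0,-24,0,0],[0,-30,0,0],[0,-35,0,0],[0,-39,0,0],[0,-42,0,0]]])

```text
t: 8.02
position: [0.5987, 0.2986, 0.1364]
ee_rot: [0.652, 0.758, 0.0, 0.0]
wrist_force: [-0.0, -0.5, 0.6]
opening: 0.0312
```

```bash
cat > look.py <<'E'
from h import *
import sys
k=sys.argv[1]; s=manip.sense()
im=camera("scene"); A=cv2.resize(im[190:330,100:250,::-1],None,fx=4,fy=4,interpolation=cv2.INTER_CUBIC)[:420]
im=camera("wrist"); B=cv2.resize(im[60:340,120:400,::-1],(420,420))
A=cv2.resize(A,(380,420) ) if 0 else A[:, :375]
cv2.imwrite(f"pics/l{k}.png",np.hstack([A,B])); np.savez(f"l{k}.npz",p=s["position"],r=s["ee_rot"])
togo([.6407,.3052,.138],8.7,s)
E
python3 look.py 1
```

```text
shift [ 0.3 42.5 -1.6] turn -0.002 cur y ang 8.6 t 8.025 tcp [0.5987 0.2986 0.1364] q [0.29 0.71 1.13 0.   1.3  0.14] F [-0.03 -0.55  0.56] open 0.0312
```

View pics/l1.png

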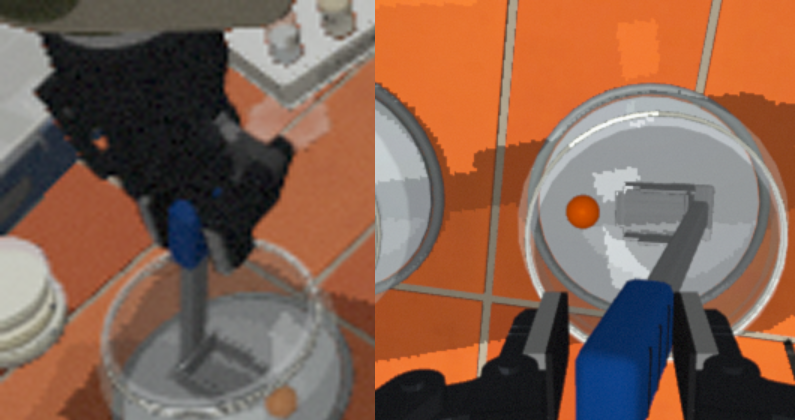

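>>> play_rows(plan=[[[0,-4,0,0],[0,-8,0,0],[0,-12,0,0],[0,-16,0,0],[0,-20,0,0],[0,-20,0,0]]])

```text
t: 8.88
position: [0.5789, 0.2956, 0.1365]
ee_rot: [0.652, 0.758, -0.0, 0.0]
wrist_force: [0.8, 0.1, 1.5]
opening: 0.031
```

```bash
python3 look.py 2
```

```text
shift [ 0.2 62.5 -1.5] turn -0.002 cur y ang 8.6 t 8.875 tcp [0.5789 0.2956 0.1365] q [ 0.29  0.67  1.2  -0.    1.27  0.14] F [0.76 0.15 1.46] open 0.031
```

View pics/l2.png

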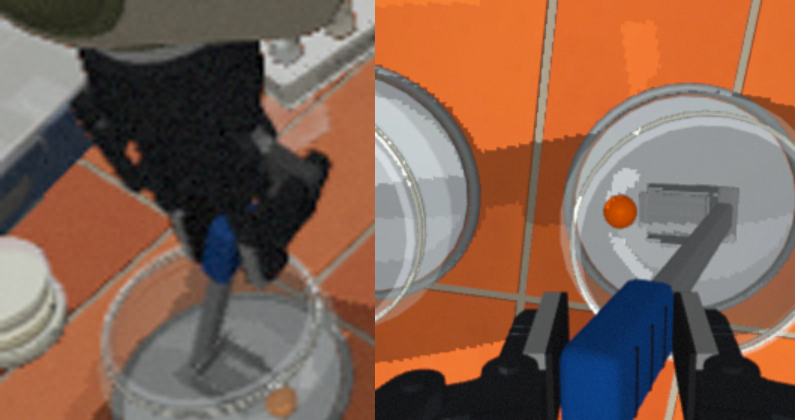

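```bash
python3 - <<'E'
from h import *
d=np.load("l2.npz"); C=cal("wrist",dict(position=d["p"],ee_rot=d["r"]))
ax=np.array([.613,.301]); u=np.array([np.cos(np.radians(188.7)),np.sin(np.radians(188.7))])
for x,y,z,n in [(641,212,.007,"lip"),(621,211,.014,"ball"),(738,213,.013,"footback")]:
    p=ray(C,(x-375)/1.5+120,y/1.5+60,z); r=p[:2]-ax; print(n,p.round(4),r@u,r@np.array([-u[1],u[0]]))
print((d["p"][:2]-ax)@u)
E
```

```text
lip [0.5903 0.2939 0.007 ] 0.023562607623698075 0.003583149468567459
ball [0.5792 0.2948 0.014 ] 0.03436964506018957 0.0010378481628353243
footback [0.6405 0.3026 0.013 ] -0.02743122061092731 0.0025754256384052407
0.03451848333022186
```

>>> play_rows(plan=[[[0,0,0,0],[0,-1,0,0],[0,-2,0,0]]], claw=-0.34, force=20)

```text
t: 9.35
position: [0.5779, 0.2954, 0.1372]
ee_rot: [0.652, 0.758, 0.001, 0.001]
wrist_force: [4.4, 0.7, 6.0]
opening: 0.0286
```

```bash
python3 look.py 3
```

```text
shift [ 0.3 63.6 -0.7] turn -0.002 cur y ang 8.6 t 9.35 tcp [0.5779 0.2954 0.1372] q [ 0.29  0.66  1.21 -0.    1.27  0.14] F [4.41 0.67 5.97] open 0.0286
```

View pics/l3.png

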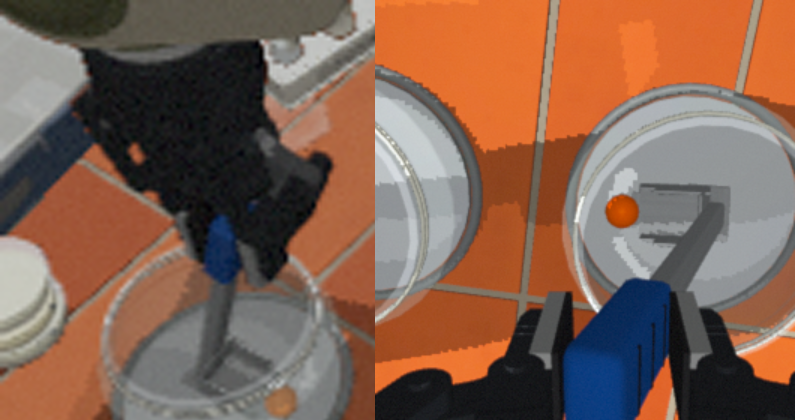

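>>> play_rows(plan=[[[0,-3,-0.5,0],[0,-7,-0.5,0],[0,-11,-0.5,0],[0,-15,-0.5,0],[0,-18,-0.5,0],[0,-18,-0.5,0]]])

```text
t: 10.2
position: [0.5592, 0.2926, 0.1372]
ee_rot: [0.652, 0.758, 0.0, 0.0]
wrist_force: [4.1, 0.9, 5.1]
opening: 0.0286
```

```bash
python3 look.py 4
```

```text
shift [ 0.2 82.5 -0.8] turn -0.002 cur y ang 8.6 t 10.2 tcp [0.5592 0.2926 0.1372] q [ 0.3   0.62  1.27 -0.    1.24  0.15] F [4.07 0.86 5.1 ] open 0.0286
```

View pics/l4.png

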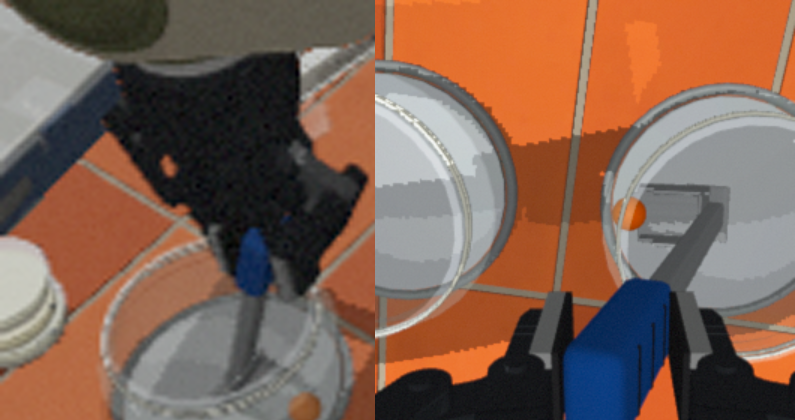

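```bash
cat > meas.py <<'E'
from h import *
import sys
k=sys.argv[1]
d=np.load(f"l{k}.npz"); C=cal("wrist",dict(position=d["p"],ee_rot=d["r"]))
ax=np.array([.613,.301]); u=np.array([np.cos(np.radians(188.7)),np.sin(np.radians(188.7))])
for a in sys.argv[2:]:
    x,y,z=map(float,a.split(",")); p=ray(C,(x-375)/1.5+120,y/1.5+60,z); r=p[:2]-ax; print(a,p.round(4),(r@u).round(4),(r@np.array([-u[1],u[0]])).round(4))
print("tool r",(d["p"][:2]-ax)@u)
E
python3 meas.py 4 629,214,.014 640,213,.007 728,205,.02
```

```text
629,214,.014 [0.5639 0.2906 0.014 ] 0.0501 0.0029
640,213,.007 [0.5702 0.2901 0.007 ] 0.044 0.0043
728,205,.02 [0.6131 0.3046 0.02  ] -0.0006 -0.0035
tool r 0.05448728880342032
```

>>> play_rows(plan=[[[0,-2,0,0],[0,-4,0,0],[0,-6,0,0],[0,-8,0,0],[0,-10,0,0],[0,-11,0,0]]])

```text
t: 11.05
position: [0.5487, 0.291, 0.1372]
ee_rot: [0.652, 0.758, 0.001, 0.0]
wrist_force: [5.6, 0.8, 3.8]
opening: 0.0282
```

```bash
python3 look.py 5
```

```text
shift [ 0.3 93.1 -0.7] turn -0.002 cur y ang 8.6 t 11.05 tcp [0.5487 0.291  0.1372] q [ 0.3   0.6   1.31 -0.    1.23  0.15] F [5.59 0.77 3.82] open 0.0282
```

View pics/l5.png

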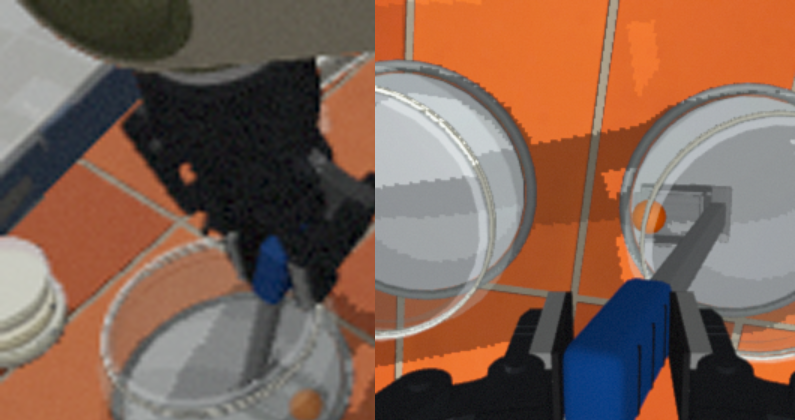

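>>> play_rows(plan=[[[0,-2,0,0],[0,-3,0,0],[0,-4,0,0],[0,-4,0,0]]])

```text
t: 11.65
position: [0.5459, 0.2905, 0.1372]
ee_rot: [0.652, 0.758, 0.002, 0.001]
wrist_force: [10.1, 1.5, 1.4]
opening: 0.0286
```

```bash
python3 look.py 6; python3 meas.py 6
```

```text
shift [ 0.4 95.9 -0.4] turn -0.002 cur y ang 8.6 t 11.65 tcp [0.5459 0.2905 0.1372] q [ 0.3   0.59  1.32 -0.    1.22  0.15] F [10.07  1.53  1.37] open 0.0286
tool r 0.06788301942303654
```

View pics/l6.png

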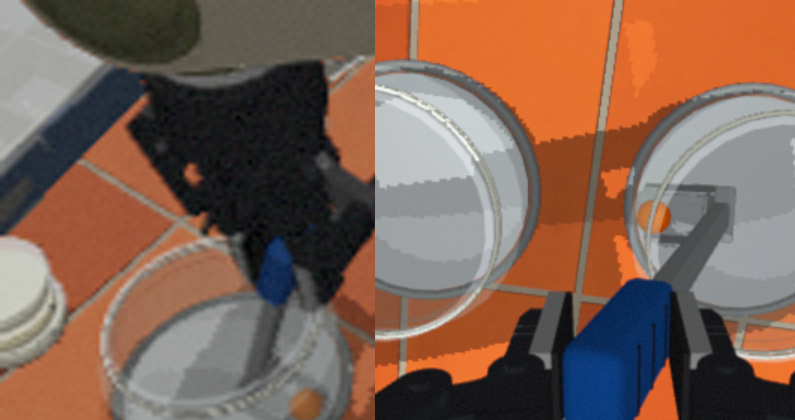

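>>> play_rows(plan=[[[0,1,0,0],[0,2,-0.5,0],[0,5,-1,0],[0,9,-1,0],[0,13,-1.5,0],[0,17,-1.5,0]]], claw=-1, force=20)

```text
t: 12.5
position: [0.5615, 0.293, 0.1387]
ee_rot: [0.652, 0.758, -0.0, -0.0]
wrist_force: [2.1, 0.7, 5.2]
opening: 0.025
```

```bash
python3 look.py 7; python3 meas.py 7
```

```text
shift [ 0.2 80.2  0.7] turn -0.002 cur y ang 8.6 t 12.5 tcp [0.5615 0.293  0.1387] q [0.3  0.63 1.26 0.   1.25 0.15] F [2.12 0.71 5.19] open 0.025
tool r 0.05213780910398739
```

View pics/l7.png

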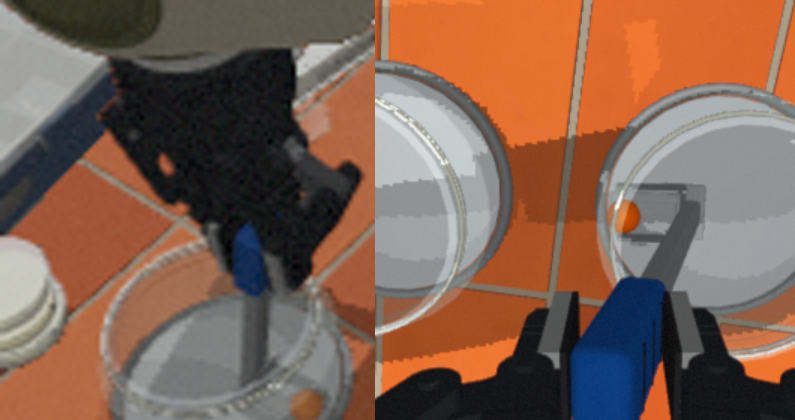

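>>> play_rows(plan=[[[0,3,-0.3,0],[0,6,-0.5,0],[0,9,-0.5,0],[0,12,-0.5,0],[0,15,-0.5,0],[0,18,-0.5,0],[0,18,-0.5,0]]])

```text
t: 13.48
position: [0.5796, 0.2957, 0.1392]
ee_rot: [0.652, 0.758, 0.0, 0.0]
wrist_force: [3.9, 1.3, 5.9]
opening: 0.0202
```

```bash
python3 look.py 8; python3 meas.py 8
```

```text
shift [ 0.3 61.9  1.3] turn -0.002 cur y ang 8.6 t 13.475 tcp [0.5796 0.2957 0.1392] q [ 0.29  0.66  1.2  -0.    1.28  0.14] F [3.87 1.33 5.92] open 0.0202
tool r 0.03383695140384766
```

View pics/l8.png

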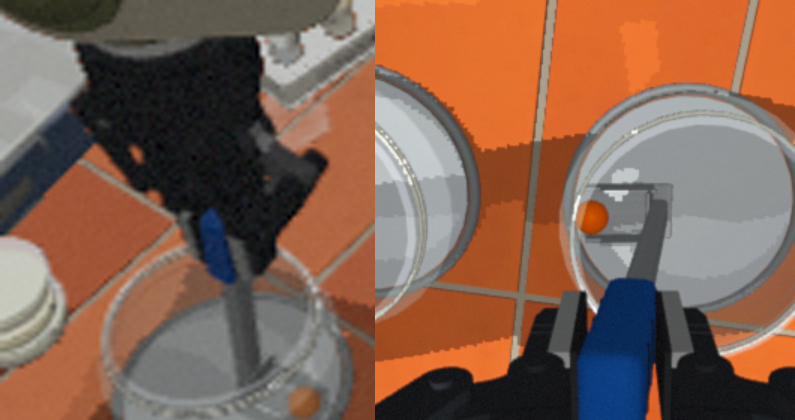

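>>> play_rows(plan=[[[0,3,0,0],[0,6,0,0],[0,9,0,0],[0,12,0,0],[0,14,0,0],[0,16,0,0],[0,16,0,0]]])

```text
t: 14.45
position: [0.5947, 0.2979, 0.1382]
ee_rot: [0.652, 0.758, -0.001, -0.0]
wrist_force: [3.4, 0.8, -1.6]
opening: 0.0166
```

```bash
python3 look.py 9; python3 meas.py 9
```

```text
shift [ 0.3 46.5  0.2] turn -0.002 cur y ang 8.6 t 14.45 tcp [0.5947 0.2979 0.1382] q [0.29 0.7  1.14 0.   1.3  0.14] F [ 3.38  0.81 -1.6 ] open 0.0166
tool r 0.018519531048156096
```

View pics/l9.png

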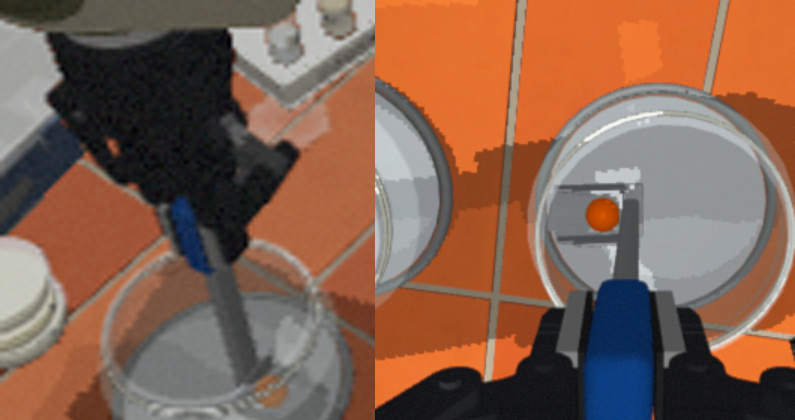

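>>> play_rows(plan=[[[0,3,0,0],[0,6,0,0],[0,9,0,0],[0,12,0,0],[0,12,0,0]]], force=40)

```text
t: 15.18
position: [0.6069, 0.2998, 0.1388]
ee_rot: [0.652, 0.758, -0.0, -0.0]
wrist_force: [-0.7, 0.8, -1.2]
opening: 0.0157
```

```bash
python3 look.py 10; python3 meas.py 10
```

```text
shift [ 0.3 34.3  0.8] turn -0.002 cur y ang 8.6 t 15.175 tcp [0.6069 0.2998 0.1388] q [0.29 0.73 1.09 0.   1.32 0.14] F [-0.66  0.8  -1.16] open 0.0157
tool r 0.006259689739677072
```

View pics/l10.png

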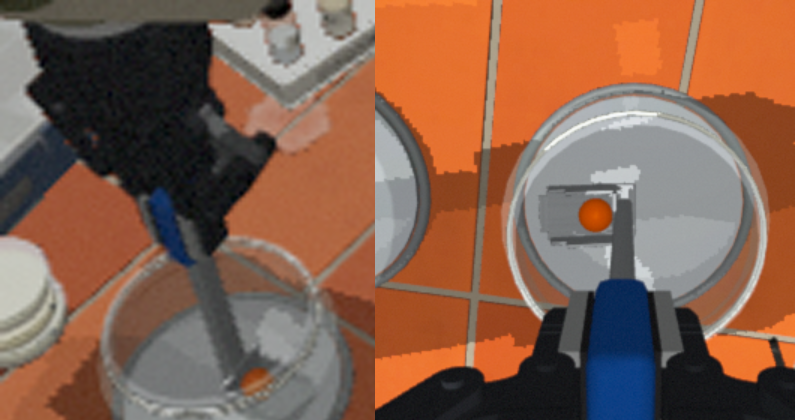

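>>> play_rows(plan=[[[0,3,0,0],[0,7,0,0],[0,12,0,0],[0,17,0,0],[0,20,0,0],[0,20,-4,0],[0,20,-10,0],[0,20,-18,0]]])

```text
t: 16.27
position: [0.6265, 0.3028, 0.1576]
ee_rot: [0.652, 0.758, 0.0, 0.0]
wrist_force: [-0.6, 1.2, -2.2]
opening: 0.0156
```

>>> play_rows(plan=[[[0,0,-12,0],[0,0,-27,0],[0,0,-43,0],[0,0,-59,0],[0,0,-73,0],[0,0,-83,0],[0,0,-88,0],[0,0,-88,0]]])

```text
t: 17.27
position: [0.6266, 0.3028, 0.2449]
ee_rot: [0.652, 0.758, -0.0, 0.0]
wrist_force: [-0.5, 0.2, -1.3]
opening: 0.0155
```

```bash
python3 look.py 11; python3 -c "
from h import *
togo([.5625,.0965,.24],4)"
```

```text
shift [  0.3  14.3 106.9] turn -0.002 cur y ang 8.6 t 17.275 tcp [0.6266 0.3028 0.2449] q [ 0.28  0.72  0.84 -0.    1.59  0.13] F [-0.48  0.18 -1.27] open 0.0155
shift [-194.4  -94.     4.4] turn 0.08 cur y ang 8.6 t 17.375 tcp [0.6264 0.3027 0.2443] q [0.28 0.72 0.84 0.   1.59 0.13] F [-0.7  -0.03 -1.4 ] open 0.0154
```

View pics/l11.png

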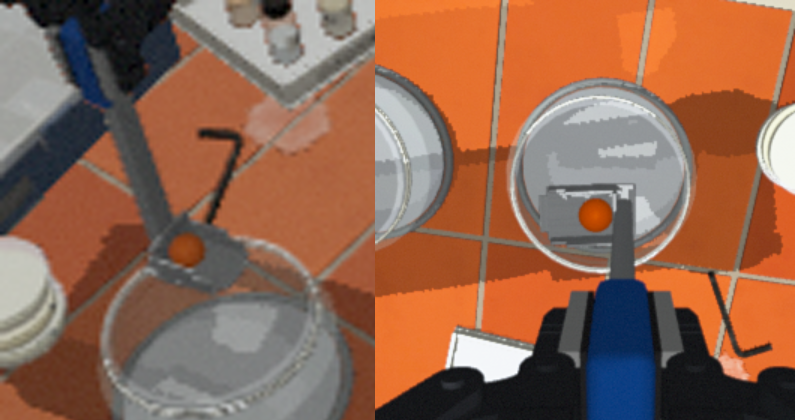

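>>> play_rows(plan=[[[-4.5,-2,0,0.002],[-14,-7,0,0.006],[-30,-14,0,0.012],[-49,-24,0,0.02],[-73,-35,0,0.03],[-96,-46.5,0,0.04],[-119,-58,0,0.049],[-143,-69,0,0.059]]])

```text
t: 18.38
position: [0.579, 0.1497, 0.245]
ee_rot: [0.674, 0.738, 0.0, 0.0]
wrist_force: [0.5, -0.4, -1.9]
opening: 0.0158
```

>>> play_rows(plan=[[[-20,-8.5,0,0.008],[-35,-14.5,0,0.014],[-44,-18.5,0,0.018],[-50,-21,0,0.02],[-52.5,-22,0,0.021],[-52.5,-22,0,0.021]]])

```text
t: 19.12
position: [0.5626, 0.097, 0.2449]
ee_rot: [0.682, 0.731, 0.0, -0.0]
wrist_force: [0.1, 1.0, -2.8]
opening: 0.0157
```

```bash
python3 - <<'E'
from h import *
s=manip.sense()
im=camera("wrist"); cv2.imwrite("pics/w12.png",im[:,:,::-1])
togo([.5625,.0965,.137],4,s)
C=cal("wrist",s); q=.052; a=np.radians(-6)
def box(tx,ty): return [[tx+q*(i*np.cos(a)-j*np.sin(a)),ty+q*(i*np.sin(a)+j*np.cos(a)),.012] for i,j in [(-1,-1),(1,-1),(1,1),(-1,1)]]
A=im[:,:,::-1].copy(); cv2.polylines(A,[proj(C,box(.5575,.0965)).astype(np.int32)],True,(255,0,0),1)
cv2.imwrite("pics/w12o.png",cv2.resize(A[100:340,140:420],None,fx=2.5,fy=2.5))
E
```

```text
shift [ -0.5  -0.2 107.9] turn 0.0 cur y ang 4.0 t 19.125 tcp [0.5626 0.097  0.2449] q [-0.03  0.41  1.33  0.    1.4  -0.1 ] F [ 0.15  1.02 -2.79] open 0.0157
```

View pics/w12o.png

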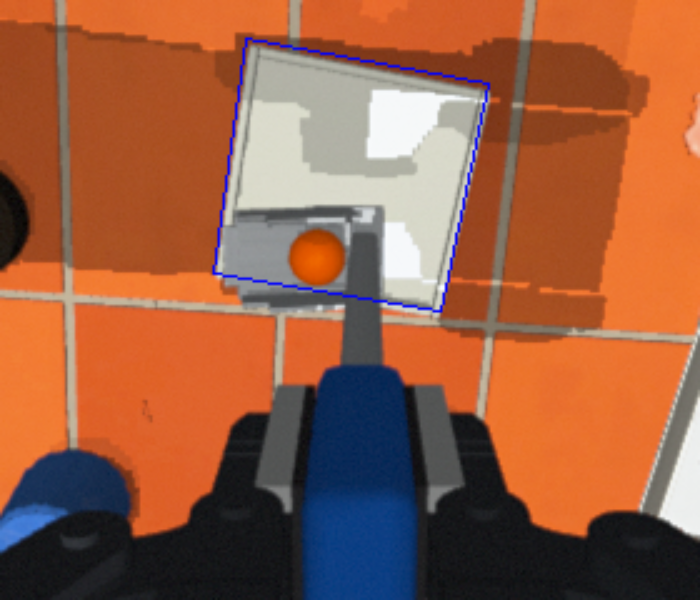

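>>> play_rows(plan=[[[0,0,4,0],[0,0,12,0],[0,0,24,0],[0,0,38,0],[0,0,52,0],[0,0,66,0],[0,0,78,0],[0,0,86,0]]])

```text
t: 20.18
position: [0.5625, 0.0968, 0.1581]
ee_rot: [0.682, 0.731, -0.0, -0.0]
wrist_force: [0.2, -0.1, -2.0]
opening: 0.0157
```

>>> play_rows(plan=[[[0,0,6,0],[0,0,11,0],[0,0,14,0],[0,0,16,0],[0,0,17,0],[0,0,17,0]]])

```text
t: 20.92
position: [0.5626, 0.0968, 0.142]
ee_rot: [0.682, 0.731, 0.0, 0.0]
wrist_force: [-0.2, -0.0, -2.0]
opening: 0.0158
```

>>> play_rows(plan=[[[0,0,1,0],[0,0,2,0],[0,0,2.5,0],[0,0,3,0],[0,0,3,0]]])

```text
t: 21.55
position: [0.5626, 0.0968, 0.1389]
ee_rot: [0.682, 0.731, -0.0, -0.0]
wrist_force: [-0.6, -0.6, -2.2]
opening: 0.0156
```

>>> play_rows(plan=[[[0,0,0.5,0],[0,0,1,0],[0,0,1.5,0],[0,0,1.5,0]]])

```text
t: 22.05
position: [0.5626, 0.0968, 0.1374]
ee_rot: [0.682, 0.731, -0.0, -0.0]
wrist_force: [-0.7, 0.8, -1.1]
opening: 0.0155
```

>>> play_rows(plan=[[[0,0,0.4,0],[0,0,0.8,0],[0,0,0.8,0]]])

```text
t: 22.42
position: [0.5628, 0.0968, 0.1371]
ee_rot: [0.682, 0.731, 0.0, 0.0]
wrist_force: [-0.4, 0.5, 5.2]
opening: 0.0153
```

>>> play_rows(plan=[[[0,0,-0.5,0],[0,0,-0.5,0],[0,0,-0.5,0]]], claw=-0.4)

```text
t: 22.8
position: [0.5626, 0.0968, 0.137]
ee_rot: [0.682, 0.731, -0.0, -0.0]
wrist_force: [1.4, 0.4, 0.7]
opening: 0.0254
```

```bash
python3 - <<'E'
from h import *
s=manip.sense(); im=camera("wrist"); cv2.imwrite("pics/w13.png",im[:,:,::-1]); togo([.5625,.0965,.24],4,s)
E
```

```text
shift [-3.00e-01 -1.00e-01 -1.03e+02] turn 0.0 cur y ang 4.0 t 22.8 tcp [0.5626 0.0968 0.137 ] q [-0.03  0.5   1.48  0.    1.16 -0.1 ] F [1.42 0.35 0.67] open 0.0254
```

View pics/w13.png

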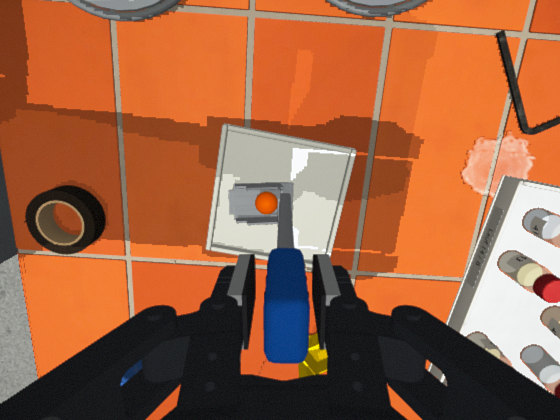

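Standing free in the tray, with the ball in the pan at (266,203). I'll open fully and withdraw upward.

>>> play_rows(plan=[[[0,0,0,0],[0,0,0,0],[0,0,0,0],[0,0,-10,0],[0,0,-30,0],[0,0,-60,0],[0,0,-95,0],[0,0,-95,0]]], claw=0.8)

```text
t: 23.85
position: [0.5636, 0.0968, 0.2354]
ee_rot: [0.682, 0.731, 0.002, 0.002]
wrist_force: [-0.1, 0.9, 1.1]
opening: 0.0772
```

>>> play_rows(plan=[[[0,0,-30,0],[0,0,-50,0],[0,0,-50,0],[0,0,-50,0]]])

```text
t: 24.35
position: [0.5622, 0.0968, 0.2808]
ee_rot: [0.682, 0.731, -0.001, -0.001]
wrist_force: [-0.0, -0.8, -0.5]
opening: 0.0772
```

```bash
python3 - <<'E'
from h import *
s=manip.sense(); im=camera("wrist"); b=camera("scene"); cv2.imwrite("pics/end.png",np.hstack([cv2.resize(im[60:380,100:460,::-1],(400,356)),cv2.resize(b[140:320,130:330,::-1],(395,356))])); togo([.5625,.0965,.24],4,s)
C=cal("scene"); 
for n in ["amber_ball","scoop","tray"]:
    for c in ["wrist","scene"]:
        for d in search_frame(c,n): print(c,n,np.round(d["centre"],4),round(d["score"],2))
E
```

```text
shift [-0.4  0.3 40.8] turn 0.0 cur y ang 4.0 t 24.35 tcp [0.5622 0.0968 0.2808] q [-0.03  0.39  1.26  0.    1.49 -0.1 ] F [-0.01 -0.84 -0.51] open 0.0772
wrist amber_ball [0.5486 0.0952 0.0216] 0.74
wrist scoop [ 0.598  -0.0513  0.0892] 0.83
wrist scoop [0.5611 0.1044 0.1026] 0.71
scene scoop [ 0.5902 -0.0478  0.0464] 0.72
scene scoop [0.5552 0.1003 0.0812] 0.62
wrist tray [ 0.4633 -0.2224  0.0057] 0.62
wrist tray [ 0.5591  0.1011 -0.0009] 0.58
scene tray [ 0.4334 -0.2643  0.005 ] 0.96
scene tray [5.585e-01 1.077e-01 4.000e-04] 0.89
```

View pics/end.png

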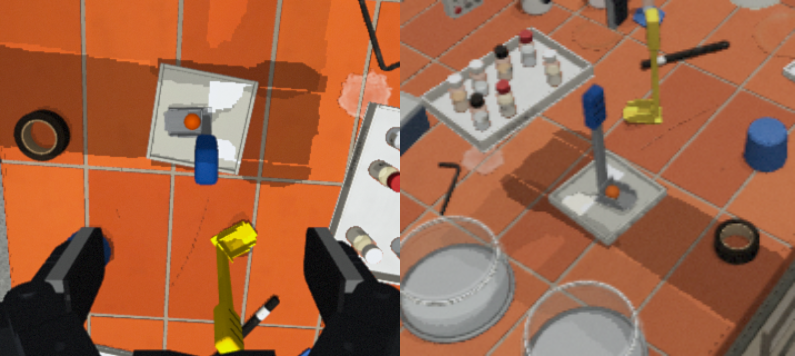

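The scoop stands upright in the tray, ball in its pan at (191,121) in the left view, and the gripper is clear of it.

```bash
python3 -c "
from cell import manip
print(manip.sign_off())"
```

```text
the job is handed in; nothing more can be done
None
```

The amber ball is out of the jar and in the pan of the blue-handled scoop, which stands upright in the leftmost white tray. I let go and handed the job in at about 24.7 s of the 51 s allowed.

**How it was done:** The moves could not tilt the tool, so I set the scoop on the jar floor and opened the jaws a little. I pushed the handle over until the lip was down, by about 20° estimated from the images; at one point it read nearer 22°, just past the advised range. I slid the scoop until the ball rode into the pan against the jar wall, then closed the jaws while backing off. That set the scoop upright inside the jar before I lifted it. The gripper touched only the blue grip.

**Last checks:**
- **Ball:** the last pictures show it in the pan. The network put it at (0.549, 0.095, 0.022), which fits.
- **Position:** the scoop stands about 5 mm from my measured tray centre, toward its back, so that the pan also sits within the tray. The trained networks' own tray centres differ from mine by up to about 11 mm in y; I trusted the tray outline fitted in the wrist image.
- **Forces:** the highest wrist force I read was about 11 N. I saw no unwanted contact, but readings came only at the end of each move.

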